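# Wind the hinge knuckle to its pointer and hold the grease coupler on its nipple

### The arm

A 6-joint arm with a two-finger parallel gripper is mounted at the origin on the work surface. World frame = base frame: x ahead of the robot, y to its left, z up, the work surface at z = 0. Lengths are in m, angles in rad, forces in N, time in s.
With the tool pointing down it reaches from about 0.325 to 0.875 m from the base axis. Payload 4.4 kg.
Tool frame: the origin (TCP) lies on the centre line of the jaws, within the pads' length; the fingertips stand 8 mm ahead of it and the grasp point (between the pads) lies 11 mm behind it; z points along the fingers, y is the direction in which the jaws open and shut (so a half turn about z gives the same grasp; the last joint's range is limited). The gripper opens to 85 mm and grips with 20 to 120 N. Pads are 22 mm wide; open, the fingers measure 114 mm over their backs; the gripper's body (76 mm by 85 mm) begins 54 mm behind the grasp point. The pads swing forward as they close: fully open they stand 13 mm farther back than shut.
Start: joints at [1.119, 0.207, 1.542, -0, 1.393, -0.15], TCP at [0.17, 0.549, 0.239] pointing down, gripper open.
Joint ranges: [-2.73, 2.73], [-0.86, 2.22], [0.23, 2.46], [-1.11, 4.25], [0.08, 2.63], [-2.82, 2.82]. Speed limits (rad/s): [2.79, 2.79, 3.14, 3.14, 3.14, 3.14].

### API

Orientations are given as a unit quaternion [w, x, y, z].
In Python, from rig import * gives the robot as it stands.
- The arm moves only by the shell command python3 -m inch 'ROWS' [FORCE]. ROWS is JSON, a list that holds one entry, the list of rows, each a list of 7 numbers: the shift along the world's x, y, z normalised to -1 to 1, where 1 is 6 cm, then the turn, a rotation vector about the world's x, y, z normalised to -1 to 1, where 1 is 0.15 rad, then the closure, from 0 (fully open) to 1 (shut). A call has 1 to 12 rows; each row shifts and turns the commanded pose from where the row before left it; what a row does not reach is not made up. A row lasts 1/8 s, in which the tool goes at most 62.5 mm and 10.7 degrees, less where a joint would pass 70% of its speed; a pose out of reach is approached as far as the arm can. A call with a number of a shift or a turn outside -1 to 1 is refused whole. A call with a gripper value outside its range is refused whole. The fingers move at their own pace and stop on an object; FORCE is the grip in N (left out, the last holds). Time passes only in rows, so rows that do not move let the fingers close. It gives the time, the measured TCP pose, the force and the opening at its end, in the units of the state.
- observe(): the state, without advancing time (a new reading comes with each control period).
- camera(name): name is "scene" or "top"; returns a dict with "pixels" (480x640x3 uint8, blue, green, red), "range_z" (480x640 float32, m along the optical axis (not along the pixel's ray), 0 where there is no reading), "fx", "fy", "cx", "cy" (pixels), "cam_to_world" (4x4, takes a point from camera to world coordinates). Camera axes: x right, y up, looking along -z (the intrinsics and any distortion apply to the point x, -y, -z); pixel columns grow to the right and rows downward; lengths in m; the calibration is good to about 2 mm. A picture is of the moment at which its call begins.
- hand_in(): hands the job in, once; it reports no verdict.
The state is a dict: "t": time; "qpos": joint angles; "qvel": joint speeds; "joint_efforts": joint torques, N m; "ee_pos": TCP position; "tool_rot": TCP orientation; "force": force on the tool from outside, world axes, zero at the start; "ft_torque": the same for the moment, N m; "finger_gap": finger opening in m.
Only numpy, scipy, OpenCV 4.12 (cv2) and the standard library are available. Lean on these libraries where they do the work, as an engineer would, in place of code of your own. Each camera call takes 0.05 s, during which the arm holds its last target. There are 200 camera calls.

### The job

Wind the small handwheel of the turning fixture, over several grasps, until the hinge knuckle's grease nipple has the same lean as the brass pointer on the fixture's side. Then pick up the grease coupler that stands mouth down on the bench, press it squarely onto the tilted nipple until it snaps over the balls, and push on against the nipple's spring pin until the pin is down well past the middle of its travel. Finish while still gripping the coupler and holding it pressed there, with the nipple still in line with the pointer; leave the small things around where they are.

Things in the scene. Friction and masses are not known exactly. Their poses are not given: they have to be found in the camera images.
- wheel_grip (a point): centre of the fixture's handwheel, half-way up its rim: a round steel wheel lying flat on a vertical shaft, 56 mm outside diameter, rim 18 mm high, this point 97 mm above the bench. Grasp it across its diameter from above, at any yaw. The gearbox under it is 46 mm square and ends 20 mm below the rim's underside
- wheel (a joint): angle of the handwheel in rad, 0 at the start, growing as it turns clockwise seen from above, range 0 to 5. Clockwise raises the nipple: 5 rad of the wheel turn the nipple by 1 rad (worm gear; it stays where it is left). Turning takes about 0.3 N m
- nipple_crown (a point): centre of the nipple's flat top, 61 mm from the knuckle's axis. z points out along the nipple, which starts leaning 1.1 rad from the vertical towards the fixture's front (the robot's side) and rises as the wheel is wound; y is the knuckle's axis. Head 22 mm in diameter, standing 36 mm out of the knuckle; three sprung balls 7 mm below the crown bulge to 30 mm
- fixture: the turning fixture, a grey iron base 130 x 300 x 12 mm, origin at the centre of its underside, -x its front. The hinge knuckle, a steel cylinder of 50 mm diameter, 76 mm long, lies along y between two cheeks at y = -60 mm, axis 75 mm above the bench; cheeks reach 105 mm high and 30 mm from that axis. The handwheel is at y = +90 mm
- pin (a joint): how far the 8 mm spring pin on the nipple's axis is pushed in, m: 0 free (sticking out 11 mm beyond the crown), 0.011 flush with the crown. Its spring pushes back with 4 N at first and 10 N at the bottom
- pointer_tip (a point): tip of the brass pointer outside the fixture's cheek on the side away from the handwheel, 67 mm from the knuckle's axis, about which it can be set. z points out along the pointer, leaning 0.35 to 0.6 rad to the front, different each time. The nipple is set when its z is parallel to this one; a steel fin on the knuckle's end, beside the pointer, shows the nipple's lean
- coupler_mouth (a point): centre of the coupler's open end; z points from the mouth to the grip's end. Bore: 32 mm at the mouth, tapering to a 26 mm lip from 4 to 8 mm deep, then 32 mm to a flat floor 30 mm deep. It snaps over the balls (about 6 N, then it jumps on) until the mouth is 19 mm below the crown, where the floor meets the pin; the pin is fully in with the mouth 30 mm below the crown
- coupler_grip (a point): point on the coupler's axis at which to grip it, 85 mm from its mouth, in the middle of the 30 mm thick rubber grip (which runs from 46 to 118 mm); z as at the mouth
- coupler: the grease coupler, a round push-type tool 120 mm long, about 350 g, standing upright on its mouth: steel nose 41 mm in diameter and 46 mm high, above it a black ribbed rubber grip 30 mm in diameter. Origin at the centre of its mouth, z towards the grip's end
- tin: plain aluminium tin, 60 mm diameter, 85 mm high, standing near the coupler; origin at its underside. A bystander
- bushing: plain steel tube standing upright, 48 mm outside, 28 mm bore, 60 mm high; origin at its underside. A bystander
- gauge: dial gauge with a black round handle lying on the bench, 170 mm long along its x, at most 36 mm high; origin on the bench under the handle. A bystander
- spanner: spanner lying on the bench near the robot's front, along its own x; origin at its underside. A bystander
- screwdriver: screwdriver lying at the far side, along its own x; origin at its underside. A bystander
- jar: jar with a paper label, 64 mm diameter, 75 mm high; origin at its underside. A bystander

How it is judged:
On the way, in this order (a step that is already met when the one before it is completed fails the run):
1. the nipple is wound into line with the pointer (angle between the z axis of nipple_crown and the z axis of pointer_tip, either way round below 0.07 rad), for 0.2 s.
2. the coupler is lifted off the bench in the gripper (height (world z) of coupler_mouth above 0.03 m and contact force between the fingers and coupler above 3 N), for 0.2 s.
3. the coupler has snapped squarely onto the nipple (z of coupler_mouth in the frame of nipple_crown below -0.018 m and angle between the z axis of coupler_mouth and the z axis of nipple_crown, either way round below 0.12 rad and x of coupler_mouth in the frame of nipple_crown between -0.005 and 0.005 m and y of coupler_mouth in the frame of nipple_crown between -0.005 and 0.005 m), for 0.1 s.
At the end, for the whole second after the job is handed in: The coupler is on the nipple past its snap (mouth more than 22 mm below the crown, within 5 mm sideways and 0.12 rad of its axis), held in the gripper at rest with the spring pin pushed in by more than 6 mm of its 11 mm, and the nipple is within 0.09 rad of the pointer's lean (angle between the z axis of nipple_crown and the z axis of pointer_tip, either way round below 0.09 rad and z of coupler_mouth in the frame of nipple_crown below -0.022 m and angle between the z axis of coupler_mouth and the z axis of nipple_crown, either way round below 0.12 rad and x of coupler_mouth in the frame of nipple_crown between -0.005 and 0.005 m and y of coupler_mouth in the frame of nipple_crown between -0.005 and 0.005 m and value of joint pin above 0.006 m and contact force between the fingers and coupler above 3 N and linear speed of coupler below 0.02 m/s); the arm keeps its last pose, push and grip.
It fails at once if one of the small things around is pushed more than 40 mm (distance of any of tin, bushing, gauge, spanner, screwdriver, jar from where it was at the start of the episode above 0.04 m).
It also fails if it takes over 64 s, if anything falls off the work surface, if the arm or the gripper's body presses on something with over 40 N, if the wrist force passes 120 N, or if a joint passes its speed limit or range.

## Working session

There is one attempt and no reset: what is moved stays moved. The work goes in short steps, Python scripts to look and compute and a shell command to move; the robot and the scene stay as the last step left them, time stands still between calls to the robot, and variables do not carry over. Pictures are saved under pics/ and viewed, on a budget of 10 in all, crops included, one or two more only if the job needs it, and the job is handed in when it is done.

```bash
ls; mkdir -p pics; python3 - <<'E'
from rig import *
import cv2,numpy as np
for n in ("scene","top"):
    c=camera(n); cv2.imwrite(f"pics/{n}0.png",c["pixels"]); np.savez(f"{n}0.npz",**c)
    print(n,c["fx"],c["fy"],c["cx"],c["cy"],np.round(c["cam_to_world"],4).tolist(),[k for k in c])
print(observe())
E
```

```text
pics
scene 543.5682206791232 543.5682206791232 325.2566383400237 244.5241950197085 [[-0.8696, -0.2971, 0.3943, 0.9769], [0.4937, -0.513, 0.7022, 0.7652], [-0.0064, 0.8053, 0.5928, 0.7825], [0.0, 0.0, 0.0, 1.0]] ['pixels', 'range_z', 'fx', 'fy', 'cx', 'cy', 'cam_to_world']
top 600.4979164729358 600.4979164729358 322.5754216387319 237.00769246122056 [[0.0063, 0.9818, -0.1896, 0.3169], [-1.0, 0.007, 0.0029, 0.0019], [0.0042, 0.1896, 0.9819, 1.3487], [0.0, 0.0, 0.0, 1.0]] ['pixels', 'range_z', 'fx', 'fy', 'cx', 'cy', 'cam_to_world']
{'t': 0.1, 'qpos': array([ 1.11948315e+00,  2.07357120e-01,  1.54284244e+00,  5.99959261e-06,
        1.39348665e+00, -1.50487110e-01]), 'qvel': array([ 0.00053683, -0.00251641, -0.00142254,  0.00138187,  0.00203848,
       -0.00220324]), 'joint_efforts': array([ 1.29424247e-03, -3.84094369e+01, -2.92549127e+01, -3.94495180e-05,
        4.92045918e-03,  9.34969819e-06]), 'ee_pos': array([0.17008166, 0.54856219, 0.2382143 ]), 'tool_rot': array([-3.13063434e-04,  1.49846957e-01,  9.88708650e-01, -9.98870670e-04]), 'force': array([ 0.07277813, -0.35763366,  0.30106833]), 'ft_torque': array([ 0.03115638, -0.0248634 , -0.03530549]), 'finger_gap': 0.08585531533680336}
```

View pics/scene0.png

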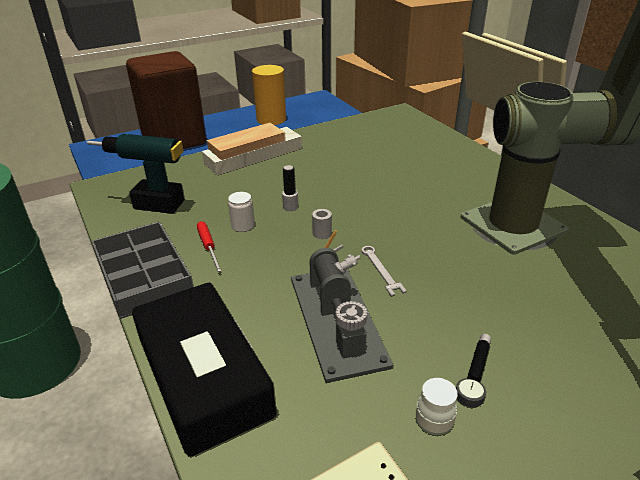

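View pics/top0.png

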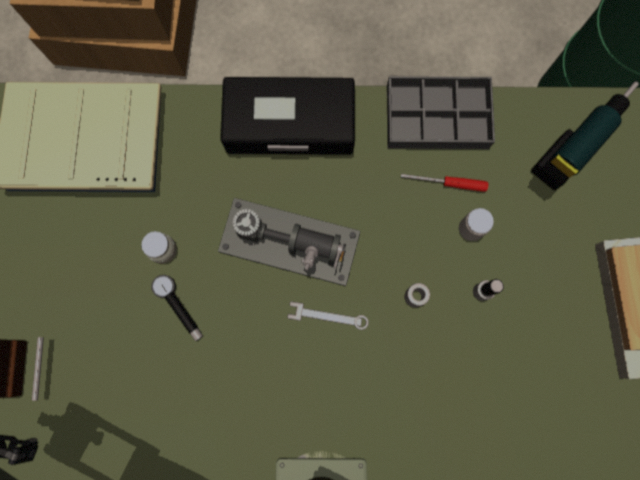

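Scene view: fixture at (340,320), handwheel (351,315), nipple (350,262), brass pointer (331,240), coupler (290,190), tin (241,212), bushing (321,222). Top view: wheel (247,222), nipple (310,260), pointer (341,255), coupler (490,288).

```bash
cat > h.py <<'E'
import numpy as np,cv2
def world(c):
    v,u=np.mgrid[0:480,0:640]; z=np.asarray(c["range_z"],float)
    P=np.stack([(u-c["cx"])/c["fx"]*z,-(v-c["cy"])/c["fy"]*z,-z,np.ones_like(z)],-1)
    W=(P@np.asarray(c["cam_to_world"]).T)[...,:3]; W[z==0]=np.nan
    return W
def circ(xy):
    A=np.c_[2*xy,np.ones(len(xy))]; s=np.linalg.lstsq(A,(xy**2).sum(1),rcond=None)[0]
    return s[:2],np.sqrt(s[2]+s[:2]@s[:2])
E
python3 - <<'E'
from h import *
T=np.load("top0.npz");S=np.load("scene0.npz")
for n,c,bx in(("top",T,(215,195,365,290)),("scene",S,(285,235,395,385))):
    W=world(c); px=c["pixels"]
    x0,y0,x1,y1=bx; w=W[y0:y1,x0:x1].reshape(-1,3); p=px[y0:y1,x0:x1].reshape(-1,3).astype(int)
    print(n,"bench z",np.nanmedian(W[340:380,250:300,2]) if n=="top" else np.nanmedian(W[300:330,430:480,2]))
    b=w[(w[:,2]>.007)&(w[:,2]<.017)]; 
    r=cv2.minAreaRect(b[:,:2].astype(np.float32)*1000); print("base",r,len(b))
    t=w[(w[:,2]>.100)&(w[:,2]<.115)]
    cen=None
    # wheel
    far=t[:,1]>np.median(b[:,1])+.04; tw=t[far]; print("wheel",len(tw),np.median(tw[:,2]),cv2.minEnclosingCircle(tw[:,:2].astype(np.float32)*1000))
    for lo,hi,nm,bx2 in((.02,.13,"coupler",(470,270,510,305) if n=="top" else (275,160,305,215)),(.02,.13,"tin",(460,205,495,245) if n=="top" else (225,190,258,235)),(.02,.13,"bush",(405,280,432,310) if n=="top" else (310,207,334,240))):
        a=W[bx2[1]:bx2[3],bx2[0]:bx2[2]].reshape(-1,3); a=a[(a[:,2]>lo)]
        top=a[a[:,2]>a[:,2].max()-.006]
        print(nm,a[:,2].max(),cv2.minEnclosingCircle(top[:,:2].astype(np.float32)*1000),top.mean(0))
    # brass: b<<r
    hsv=cv2.cvtColor(px,cv2.COLOR_BGR2HSV)[y0:y1,x0:x1].reshape(-1,3).astype(int)
    m=(p[:,2]-p[:,0]>40)&(p[:,2]-p[:,1]>12); vv,uu=np.divmod(np.where(m)[0],x1-x0)
    print("brass",m.sum()); 
    for i in np.where(m)[0][:60]: print((i%(x1-x0)+x0,i//(x1-x0)+y0),np.round(w[i],4),p[i])
E
```

```text
top bench z -6.724129789992261e-05
base ((565.3779296875, 74.72452545166016), (209.75897216796875, 331.0417785644531), 1.850149154663086) 4581
wheel 405 0.10518469864131674 ((587.3074951171875, 161.41014099121094), 28.470060348510742)
coupler 0.12667107375253983 ((454.5868225097656, -358.89892578125), 13.608163833618164) [ 0.45391967 -0.35870877  0.12238946]
tin 0.09334175266414424 ((598.4615478515625, -341.0560302734375), 27.181663513183594) [ 0.59850369 -0.33975169  0.0889572 ]
bush 0.06769172671059165 ((441.948974609375, -208.00302124023438), 23.297182083129883) [ 0.44255323 -0.20972872  0.06350655]
brass 17
(np.int64(342), np.int64(252)) [ 0.5278 -0.0434  0.0905] [49 74 97]
(np.int64(342), np.int64(253)) [ 0.524  -0.043   0.1006] [40 70 97]
(np.int64(341), np.int64(254)) [ 0.5207 -0.0407  0.1072] [45 69 93]
(np.int64(342), np.int64(254)) [ 0.5214 -0.0429  0.103 ] [39 68 94]
(np.int64(341), np.int64(255)) [ 0.5177 -0.0405  0.1126] [39 67 94]
(np.int64(342), np.int64(255)) [ 0.5187 -0.0428  0.1067] [37 64 90]
(np.int64(341), np.int64(256)) [ 0.5159 -0.0405  0.111 ] [36 69 96]
(np.i
[... 4661 characters left out ...]
(329), np.int64(245)) [ 0.5186 -0.0351  0.1024] [ 56  98 117]
(np.int64(325), np.int64(246)) [ 0.524  -0.0427  0.0969] [ 57 119 165]
(np.int64(326), np.int64(246)) [ 0.5243 -0.0378  0.1001] [ 42  96 147]
(np.int64(327), np.int64(246)) [ 0.5206 -0.0402  0.0973] [ 35  83 126]
(np.int64(328), np.int64(246)) [ 0.5192 -0.0382  0.098 ] [ 45  90 123]
(np.int64(324), np.int64(247)) [ 0.4647 -0.1534  0.001 ] [ 71 116 135]
(np.int64(325), np.int64(247)) [ 0.5247 -0.0415  0.0953] [ 49  99 142]
(np.int64(326), np.int64(247)) [ 0.5247 -0.0372  0.0981] [ 38  76 114]
(np.int64(327), np.int64(247)) [ 0.5218 -0.038   0.0965] [ 45  83 115]
(np.int64(328), np.int64(247)) [ 0.5195 -0.0378  0.0957] [ 49  97 122]
```

```bash
python3 - <<'E'
import cv2
a=cv2.imread("pics/scene0.png")[225:325,285:405]
b=cv2.imread("pics/top0.png")[195:285,220:365]
a=cv2.resize(a,None,fx=5,fy=5,interpolation=2);b=cv2.resize(b,None,fx=2.7,fy=2.7)
cv2.imwrite("pics/c1.png",a)
E
```

```text
(no output)
```

View pics/c1.png

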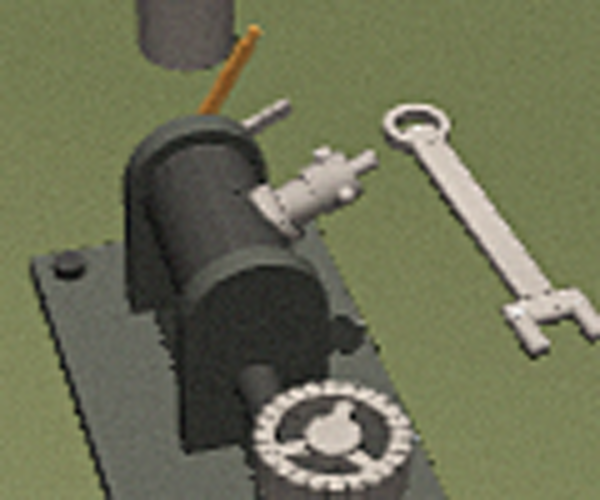

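Crop: pointer runs (205,110)→(255,30), the fin next to it ends at (287,105), nipple pin at (372,158), wheel centre at (333,432). Next I fit the fixture pose and the leans, checking the method against the known nipple lean of 1.1 rad.

```bash
cat >> h.py <<'E'
def proj(c,X):
    M=np.linalg.inv(np.asarray(c["cam_to_world"])); p=np.c_[X,np.ones(len(X))]@M.T
    return np.c_[c["cx"]+c["fx"]*p[:,0]/-p[:,2],c["cy"]-c["fy"]*p[:,1]/-p[:,2]]
def fx2w(pose,X):
    x,y,a=pose; R=np.array([[np.cos(a),-np.sin(a),0],[np.sin(a),np.cos(a),0],[0,0,1]])
    return np.asarray(X)@R.T+[x,y,0]
E
python3 - <<'E'
from h import *
for n,bx in(("top",(215,195,365,290)),("scene",(285,235,400,385))):
    c=dict(np.load(n+"0.npz")); W=world(c); x0,y0,x1,y1=bx
    m=np.zeros((480,640),np.uint8); s=W[y0:y1,x0:x1,2]
    hsv=cv2.cvtColor(c["pixels"],cv2.COLOR_BGR2HSV); 
    g=(hsv[...,1]<70)
    m[y0:y1,x0:x1]=((s>.006)&(s<.2)&g[y0:y1,x0:x1])
    m=cv2.morphologyEx(m,cv2.MORPH_OPEN,np.ones((3,3)))
    k,l,st,_=cv2.connectedComponentsWithStats(m); i=1+st[1:,4].argmax(); M=l==i
    b=W[M&(W[...,2]<.016)&(W[...,2]>.008)]
    print(n,"base",cv2.minAreaRect(b[:,:2].astype(np.float32)*1000),len(b))
    t=W[M&(W[...,2]>.1035)&(W[...,2]<.109)]; t=t[t[:,1]>.11]
    print("wheel",cv2.minEnclosingCircle(t[:,:2].astype(np.float32)*1000), t.mean(0))
    cp=(470,270,510,305) if n=="top" else (275,160,305,215)
    a=W[cp[1]:cp[3],cp[0]:cp[2]].reshape(-1,3); h=np.nanmax(a[:,2]); t=a[(a[:,2]>.1185)]
    print("coupler",h,cv2.minEnclosingCircle(t[:,:2].astype(np.float32)*1000),t.mean(0))
    p=c["pixels"].astype(int); q=(p[...,2]-p[...,0]>35)&(p[...,2]-p[...,1]>12); q[:,:x0]=0;q[:,x1:]=0;q[:y0]=0;q[y1:]=0
    v,u=np.where(q); X=np.c_[u,v].astype(np.float32); print("brass",len(u),cv2.fitLine(X,cv2.DIST_HUBER,0,.01,.01).ravel(), X[v.argmin()],X[v.argmax()])
E
```

```text
top base ((565.2361450195312, 74.32698059082031), (299.99365234375, 131.30543518066406), 75.36299133300781) 4080
wheel ((587.4596557617188, 161.43482971191406), 28.375001907348633) [0.58688147 0.16188087 0.10602621]
coupler 0.12667107375253983 ((453.7696838378906, -358.5485534667969), 14.494402885437012) [ 0.45367513 -0.35911798  0.12111719]
brass 23 [ 2.679444e-01 -9.634344e-01  3.409000e+02  2.569000e+02] [342. 252.] [340. 261.]
scene base ((564.7786865234375, 78.78284454345703), (302.1412048339844, 130.44467163085938), 75.3244857788086) 3897
wheel ((587.0285034179688, 164.46974182128906), 29.08732795715332) [0.58812618 0.16495451 0.10607072]
coupler 0.12252643519274742 ((453.8142395019531, -354.6346740722656), 14.139497756958008) [ 0.45459229 -0.35509116  0.11998346]
brass 58 [  0.5550112   -0.83184284 329.43137    240.92407   ] [331. 235.] [324. 247.]
```

```bash
cat >> h.py <<'E'
POSE={"top":(.5652,.0743,-.2555),"scene":(.5648,.0788,-.2555)}
from scipy.optimize import least_squares
def lean_fit(n,c,X,y0,a0=.5,fity=True):
    # X: pixels on a straight feature through the knuckle axis, in plane fixture y=y0
    def res(p):
        a,y=p; r=np.array([.02,.09]); P=np.c_[-np.sin(a)*r,[y,y],.075+np.cos(a)*r]
        q=proj(c,fx2w(POSE[n],P)); d=(q[1]-q[0])/np.linalg.norm(q[1]-q[0]); e=X-q[0]
        return np.r_[(e[:,0]*d[1]-e[:,1]*d[0]),(y-y0)/.0005*(1 if fity else 100)]
    s=least_squares(res,[a0,y0]); return s.x,np.sqrt(np.mean(s.fun[:-1]**2))
def brass(c,bx):
    x0,y0,x1,y1=bx; p=c["pixels"].astype(int); q=(p[...,2]-p[...,0]>35)&(p[...,2]-p[...,1]>12)
    m=np.zeros_like(q); m[y0:y1,x0:x1]=q[y0:y1,x0:x1]; v,u=np.where(m); return np.c_[u,v].astype(float)
BX={"top":(330,245,350,266),"scene":(315,228,345,252)}
E
python3 - <<'E'
from h import *
for n in BX:
    c=dict(np.load(n+"0.npz")); X=brass(c,BX[n]); W=world(c)
    w=W[X[:,1].astype(int),X[:,0].astype(int)]; w=w[w[:,2]>.085]
    x,y,a=POSE[n]; R=np.array([[np.cos(a),np.sin(a)],[-np.sin(a),np.cos(a)]]); f=(w[:,:2]-[x,y])@R.T
    print(n,"depth pts fixture y",np.median(f[:,1]),"lean from depth",np.median(np.arctan2(-f[:,0],w[:,2]-.075)))
    for y0 in (-.105,-.112,-.12): print(y0,lean_fit(n,c,X,y0,fity=False))
    # predicted fin/nipple pixels at lean 1.1
    for yy in(-.06,-.105):
        r=np.array([.025,.061,.072]);print(yy,proj(c,fx2w(POSE[n],np.c_[-np.sin(1.1)*r,[yy]*3,.075+np.cos(1.1)*r])).round(1).tolist())
E
```

```text
top depth pts fixture y -0.12406517744186774 lean from depth 0.4435195529113206
-0.105 (array([ 3.29723588, -0.10500006]), np.float64(2.4195899705668618))
-0.112 (array([ 3.29270589, -0.1120001 ]), np.float64(1.9808099406710125))
-0.12 (array([ 3.26586723, -0.12000008]), np.float64(1.0141625161470023))
-0.06 [[311.3, 251.8], [307.2, 265.1], [305.9, 269.3]]
-0.105 [[331.7, 257.2], [327.9, 270.6], [326.8, 274.8]]
scene depth pts fixture y -0.12447020356428774 lean from depth 0.4774106030007047
-0.105 (array([ 0.27167213, -0.10500011]), np.float64(1.702675764508438))
-0.112 (array([ 0.33156135, -0.1120001 ]), np.float64(1.454162949629836))
-0.12 (array([ 0.41160635, -0.12000006]), np.float64(1.201733582046692))
-0.06 [[340.0, 268.2], [355.2, 259.3], [359.9, 256.6]]
-0.105 [[334.0, 255.2], [348.8, 246.6], [353.3, 243.9]]
```

```bash
python3 - <<'E'
from h import *
for n in BX:
    c=dict(np.load(n+"0.npz")); X=brass(c,BX[n]); print(n,len(X),X[X[:,1].argmin()],X[X[:,1].argmax()])
    for y0 in (-.122,-.124,-.126,-.128): print(y0,lean_fit(n,c,X,y0,fity=False))
    for a in (.4,.45,.5):
        r=np.array([.03,.067]);print(a,proj(c,fx2w(POSE[n],np.c_[-np.sin(a)*r,[-.124]*2,.075+np.cos(a)*r])).round(1).tolist())
E
python3 -c "
import cv2
a=cv2.imread('pics/top0.png')[235:285,295:355];cv2.imwrite('pics/c2.png',cv2.resize(a,None,fx=10,fy=10,interpolation=cv2.INTER_CUBIC))"
```

```text
top 23 [342. 252.] [340. 261.]
-0.122 (array([ 3.20932651, -0.12200004]), np.float64(0.7760369934494861))
-0.124 (array([ 0.32538009, -0.124     ]), np.float64(0.6665037385719186))
-0.126 (array([ 0.20382022, -0.12599996]), np.float64(0.756656615324023))
-0.128 (array([ 0.18514385, -0.12799993]), np.float64(0.9773549186602875))
0.4 [[341.9, 253.5], [340.7, 257.5]]
0.45 [[341.7, 254.2], [340.3, 259.0]]
0.5 [[341.6, 254.8], [339.9, 260.6]]
scene 75 [335. 230.] [324. 247.]
-0.122 (array([ 0.43379299, -0.12200005]), np.float64(1.154606422386424))
-0.124 (array([ 0.45692001, -0.12400003]), np.float64(1.1184867420281692))
-0.126 (array([ 0.48102244, -0.12600002]), np.float64(1.096059613982328))
-0.128 (array([ 0.50613493, -0.128     ]), np.float64(1.089847363554721))
0.4 [[326.8, 244.6], [333.4, 230.3]]
0.45 [[327.4, 244.8], [334.8, 230.7]]
0.5 [[328.0, 244.9], [336.2, 231.0]]
```

View pics/c2.png

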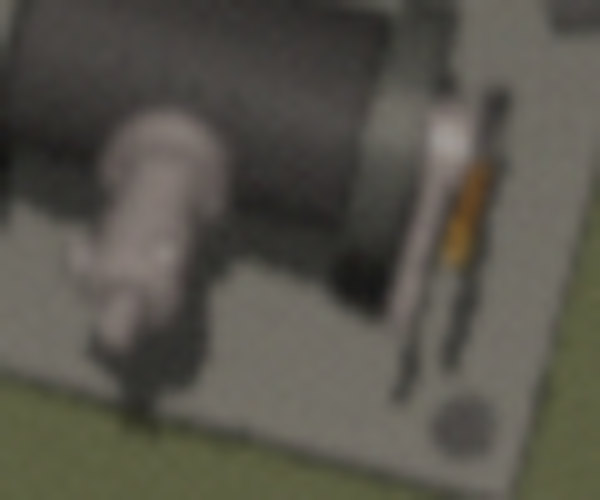

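```bash
python3 -m inch '[[[0.6,-0.55,0,0,0,0,0],[0.6,-0.55,0,0,0,0,0],[0.6,-0.55,0,0,0,0,0],[0.6,-0.55,0,0,0,0,0],[0.6,-0.55,0,0,0,0,0],[0.6,-0.55,0,0,0,0,0],[0.6,-0.55,0,0,0,0,0],[0.6,-0.55,0,0,0,0,0],[0.6,-0.55,0,0,0,0,0],[0.6,-0.55,0,0,0,0,0],[0.6,-0.55,0,0,0,0,0],[0,0,0,0,0,0,0]]]' 70; python3 -c "
from rig import *
s=observe();print(s['qpos'].round(3),s['ee_pos'].round(4))"
```

```text
t: 1.6
ee_pos: [0.5682, 0.1834, 0.2385]
tool_rot: [-0.0, 0.152, 0.988, -0.0]
force: [0.5, -0.1, 0.6]
finger_gap: 0.0854
[ 1.680e-01  2.540e-01  1.485e+00 -1.000e-03  1.403e+00 -1.098e+00] [0.5682 0.1834 0.2385]
```

```bash
python3 -m inch '[[[0.16,-0.17,0,0,0,0,0],[0.16,-0.17,-0.3,0,0,0,0],[0,0,-0.6,0,0,0,0],[0,0,-0.6,0,0,0,0],[0,0,-0.6,0,0,0,0],[0,0,-0.475,0,0,0,0],[0,0,0,0,0,0,0],[0,0,0,0,0,0,1],[0,0,0,0,0,0,1],[0,0,0,0,0,0,1],[0,0,0,0,0,0,1],[0,0,0,0,0,0,1]]]' 70
```

```text
t: 3.1
ee_pos: [0.5862, 0.1639, 0.0875]
tool_rot: [0.001, 0.149, 0.989, -0.002]
force: [-3.9, -4.9, 5.1]
finger_gap: 0.0536
```

```bash
python3 -m inch '[[[0,0,0,0,0,-0.5,1],[0,0,0,0,0,-1,1],[0,0,0,0,0,-1,1],[0,0,0,0,0,-1,1],[0,0,0,0,0,-1,1],[0,0,0,0,0,-1,1],[0,0,0,0,0,-1,1],[0,0,0,0,0,-1,1],[0,0,0,0,0,-1,1],[0,0,0,0,0,-1,1],[0,0,0,0,0,-0.5,1],[0,0,0,0,0,0,1]]]'; python3 - <<'E'
from rig import *
from h import *
s=observe();print(s['qpos'].round(3),s['ft_torque'])
c=camera("scene");np.savez("scene1.npz",**c);cv2.imwrite("pics/s1.png",cv2.resize(c["pixels"][215:335,280:420],None,fx=5,fy=5,interpolation=2))
E
```

```text
t: 4.6
ee_pos: [0.5878, 0.165, 0.0875]
tool_rot: [0.002, 0.783, 0.621, 0.002]
force: [2.5, -4.3, 5.1]
finger_gap: 0.0542
[ 0.133  0.436  1.578 -0.002  1.122  0.363] [-0.4557659   0.6751392  -0.08070408]
```

View pics/s1.png

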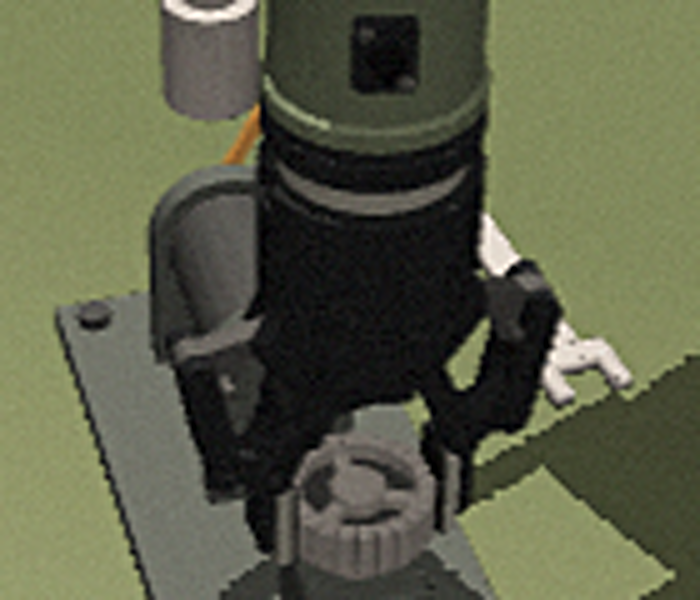

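```bash
python3 -m inch '[[[0,0,0,0,0,-0.5,1],[0,0,0,0,0,-1,1],[0,0,0,0,0,-1,1],[0,0,0,0,0,-1,1],[0,0,0,0,0,-1,1],[0,0,0,0,0,-1,1],[0,0,0,0,0,-1,1],[0,0,0,0,0,-1,1],[0,0,0,0,0,-1,1],[0,0,0,0,0,-1,1],[0,0,0,0,0,-0.3,1],[0,0,0,0,0,0,1]]]'; python3 - <<'E'
from rig import *
s=observe();print(s['qpos'].round(3),s['ft_torque'])
E
python3 -m inch '[[[0,0,0,0,0,0,0],[0,0,0,0,0,0,0],[0,0,0,0,0,0,0],[0,0,0.5,0,0,0.5,0],[0,0,0.8,0,0,1,0],[0,0,0.8,0,0,1,0],[0,0.5,0.8,0,0,1,0],[0,0.8,0,0,0,1,0],[0,0.8,0,0,0,1,0],[0,0.8,0,0,0,1,0],[0,0,0,0,0,0,0]]]'
python3 - <<'E'
from rig import *
from h import *
for n in("scene","top"):
    c=camera(n);np.savez(n+"2.npz",**c)
    a=(c["pixels"][222:282,300:375] if n=="scene" else c["pixels"][235:285,295:355])
    cv2.imwrite(f"pics/{n}2.png",cv2.resize(a,None,fx=8,fy=8,interpolation=2))
E
```

```text
t: 6.15
ee_pos: [0.589, 0.1634, 0.0875]
tool_rot: [0.001, 0.998, -0.064, 0.004]
force: [3.9, -9.8, 3.1]
finger_gap: 0.0537
[ 0.131  0.436  1.578 -0.004  1.12   1.832] [-0.71227682 -0.40242933 -0.00153407]
t: 7.52
ee_pos: [0.5843, 0.3436, 0.2582]
tool_rot: [-0.001, 0.911, 0.413, -0.0]
force: [0.4, 0.4, 0.8]
finger_gap: 0.0855
```

View pics/scene2.png

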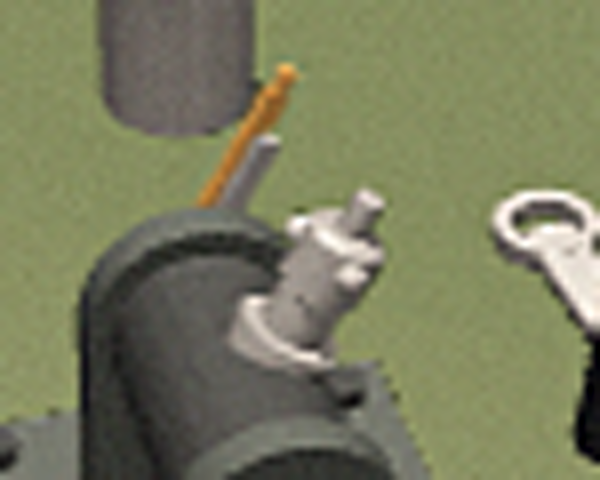

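Scene crop: pointer (205,200)→(287,70), fin (232,205)→(268,140), pin tip at (370,195). They look close to parallel; I compare them numerically.

```bash
python3 - <<'E'
from h import *
for n in BX:
    c=dict(np.load(n+"2.npz")); W=world(c); X=brass(c,BX[n]); 
    print(n,"brass",cv2.fitLine(X.astype(np.float32),cv2.DIST_L2,0,.01,.01).ravel(),len(X))
    x,y,a=POSE[n]; R=np.array([[np.cos(a),np.sin(a)],[-np.sin(a),np.cos(a)]])
    F=W.copy(); F[...,:2]=(W[...,:2]-[x,y])@R.T
    rad=np.hypot(F[...,0],F[...,2]-.075)
    roi=np.zeros(rad.shape,bool); roi[225:285,295:375]=1
    m=roi&(rad>.036)&(rad<.075)&(abs(F[...,1]+.06)<.018)&(F[...,2]>.1)
    ang=np.arctan2(-F[...,0],F[...,2]-.075)
    print("nipple px",m.sum(),"median ang",np.median(ang[m]),"y",np.median(F[m][:,1]))
    b=np.zeros_like(roi); b[X[:,1].astype(int),X[:,0].astype(int)]=1; b&=(F[...,2]>.1)
    print("pointer ang",np.median(ang[b]),ang[b].std(),b.sum(), "y",np.median(F[b][:,1]))
    f=roi&(rad>.03)&(rad<.075)&(F[...,1]<-.1)&(F[...,1]>-.119)&(F[...,2]>.1)&~b
    print("fin",f.sum(),np.median(ang[f]),np.median(F[f][:,1]))
    for a in(.4,.45,.5,.55,.6):
        r=np.array([.036,.0715]);q=[proj(c,fx2w(POSE[n],np.c_[-np.sin(a)*r,[yy]*2,.075+np.cos(a)*r])) for yy in(-.06,-.111,-.124)]
        print(a,[(k.round(1).tolist(),round(float((k[1]-k[0])[0]/(k[1]-k[0])[1]),3)) for k in q])
E
```

```text
top brass [ 3.0175591e-01 -9.5338523e-01  3.4100000e+02  2.5641666e+02] 24
nipple px 118 median ang 0.45322048093651623 y -0.06101074345588295
pointer ang 0.43714935312898434 0.02962014897255798 16 y -0.12404843371534255
fin 62 0.23045853827823132 -0.1063175366122175
0.4 [([[312.2, 246.3], [310.2, 250.0]], -0.542), ([[335.7, 252.5], [334.4, 256.4]], -0.344), ([[341.7, 254.1], [340.6, 258.0]], -0.296)]
0.45 [([[312.0, 247.1], [309.8, 251.6]], -0.488), ([[335.5, 253.4], [334.0, 258.0]], -0.329), ([[341.5, 254.9], [340.1, 259.7]], -0.29)]
0.5 [([[311.8, 247.9], [309.4, 253.2]], -0.45), ([[335.3, 254.1], [333.5, 259.6]], -0.318), ([[341.3, 255.7], [339.7, 261.3]], -0.286)]
0.55 [([[311.6, 248.7], [309.0, 254.8]], -0.422), ([[335.1, 254.9], [333.1, 261.2]], -0.31), ([[341.1, 256.5], [339.3, 262.9]], -0.283)]
0.6 [([[311.4, 249.5], [308.7, 256.4]], -0.401), ([[334.9, 255.7], [332.7, 262.8]], -0.304), ([[340.9, 257.3], [338.9, 264.4]], -0.28)]
scene brass [  0.5407189   -0.84120333 330.69843    238.07936   ] 63
nipple px 167 median ang 0.42672681370410775 y -0.05612279598825675
pointer ang 0.45697604860760493 0.048354460960330234 47 y -0.12452774928654894
fin 60 0.40665698223538205 -0.11048296794407444
0.4 [([[336.2, 260.4], [343.0, 246.3]], -0.481), ([[329.5, 245.9], [335.9, 232.0]], -0.466), ([[327.9, 242.4], [334.2, 228.6]], -0.463)]
0.45 [([[337.0, 260.6], [344.5, 246.6]], -0.543), ([[330.2, 246.1], [337.5, 232.4]], -0.528), ([[328.6, 242.5], [335.7, 228.9]], -0.525)]
0.5 [([[337.7, 260.8], [346.1, 247.0]], -0.607), ([[331.0, 246.3], [338.9, 232.8]], -0.592), ([[329.3, 242.7], [337.2, 229.3]], -0.588)]
0.55 [([[338.5, 261.0], [347.5, 247.5]], -0.673), ([[331.7, 246.5], [340.4, 233.3]], -0.657), ([[330.1, 242.9], [338.6, 229.8]], -0.653)]
0.6 [([[339.2, 261.3], [349.0, 248.0]], -0.741), ([[332.4, 246.7], [341.8, 233.8]], -0.725), ([[330.7, 243.2], [340.0, 230.4]], -0.721)]
```

View pics/top2.png

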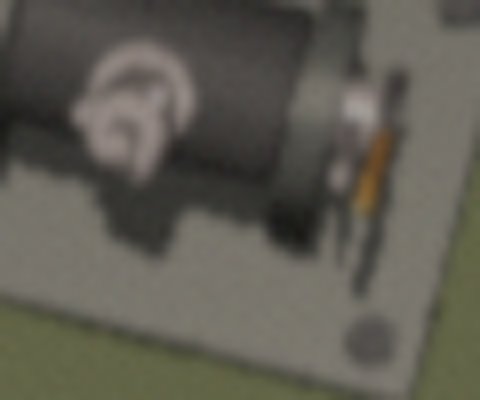

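```bash
python3 - <<'E'
from h import *
from rig import *
P=np.mean([camera("scene")["pixels"].astype(float) for _ in range(8)],0)
np.save("avg2.npy",P)
P=P[226:252,318:344]; np.set_printoptions(linewidth=220)
rb=(P[...,2]-P[...,1]); gb=P[...,1]-P[...,0]
print("R-G");print(rb.round(0).astype(int));print("G-B");print(gb.round(0).astype(int))
E
```

```text
R-G
[[  6   7   7   8   6   6   7   6   5   5   6   6   7   2 -10  -8  -7  -8  -8  -8  -9  -8  -8  -8  -8  -9]
 [  8   7   7   7   7   7   8   7   6   7   7   7   6   0 -10  -7  -8  -9  -8  -8  -8  -8  -8  -9  -8  -9]
 [  6   6   3   6   7   5   5   8   6   6   6   7   7   0 -11  -8  -9 -10  -9  -9  -8  -8  -8  -7  -8  -9]
 [  6   7   5   5   6   4   4   6   6   4   6   6   6   1 -11 -10 -12 -15 -14 -11  -9  -9  -8  -8 -10  -7]
 [  7   7   5   5   6   8   7   6   4   6   7   5   6  -1 -10 -14  10  57  31 -14 -10  -8  -8  -8  -8  -8]
 [  8   6   5   8   6   6   8   4   6   5   6   6   6   0 -14 -11  17  66  53  10  -9  -9  -9  -8  -7  -8]
 [  6   5   7   7   5   7   8   7   7   7   5   6   6   1  -7  12  47  50  23 -15 -10  -8  -7  -8  -8  -8]
 [  5   6   8   6   5   5   6   7   4   5   5   6   2   2  28  66  61  37  -4 -12  -9  -8  -9  -8  -8  -7]
 [  5   6   9   8   6   6   5   6   7   8   6   3   0  15  46  50  48  36  -1 -10  -8  -8  -8  -9  -9  -9]
 [  4   5   7   7   6   6   7   6   5   7   5   4   1  25  59  44  44  20 -14  -9  -8  -7  -8  -8  -7  -9]
 [  6   7   7   4   7   8 
[... 3097 characters left out ...]
70 52 25  4  1  6 34 52 48 46 46 46 46 46 47 46 47]
 [46 47 47 47 46 47 45 48 66 67 31  2  2  4 24 52 48 48 46 46 47 46 47 46 46 47]
 [46 47 46 45 46 46 46 59 74 40 15  2  2 10 43 50 47 46 48 47 47 46 47 46 46 50]
 [45 47 47 46 47 47 52 72 63 33  3  4  4 23 51 48 46 47 46 47 46 47 48 48 50 42]
 [50 50 51 52 52 51 52 58 40 15  2  3 13 45 52 47 46 47 48 49 50 50 51 54 51 30]
 [51 48 30 27 16  6  6  6  7 10 13  9 16 47 53 49 50 50 48 41 48 25 16 17 17 16]
 [23  7  8 10  9 10 10 10 12 13 10  9  9  7 22 44 51 45 19  1  0  9  9  7  6  7]
 [ 8 10  9 12 11 12 11 12 13 12 12 12 11  8  6 14 42 29  6  8  7 12 11  9  8  7]
 [10 11 13 12 12  9  7  5  4  4  7  5  7 10 10  6 10 21  4  8  9 12  5 10 11  8]]
```

Measured from row-wise edges, the pointer slope is 0.55–0.57 and the fin 0.59, so they agree within about 0.03 rad. The pin tip also matches the prediction for a 0.50 lean, so the winding is done. Next is the coupler.

```bash
python3 -m inch '[[[-0.15,-0.8,0,0,0,-0.9,0],[-0.15,-0.8,0,0,0,-0.9,0],[-0.15,-0.8,0,0,0,-0.9,0],[-0.15,-0.8,0,0,0,-0.9,0],[-0.15,-0.8,0,0,0,-0.9,0],[-0.15,-0.8,0,0,0,-0.9,0],[-0.15,-0.8,0,0,0,-0.9,0],[-0.15,-0.8,0,0,0,-0.9,0],[-0.15,-0.8,0,0,0,0,0],[-0.15,-0.8,0,0,0,0,0],[-0.15,-0.8,0,0,0,0,0],[-0.15,-0.8,0,0,0,0,0]]]' ; python3 -m inch '[[[-0.15,-0.8,0,0,0,0,0],[-0.15,-0.8,0,0,0,0,0],[0,0,0,0,0,0,0]]]'; python3 -c "
from rig import *
s=observe();print(s['qpos'].round(3))"
```

```text
t: 9.52
ee_pos: [0.477, -0.238, 0.2592]
tool_rot: [0.0, 0.993, -0.117, 0.0]
force: [1.1, -0.1, -0.5]
finger_gap: 0.0856
t: 9.9
ee_pos: [0.4584, -0.3357, 0.2589]
tool_rot: [0.001, 0.993, -0.119, 0.0]
force: [-0.5, 0.0, 0.2]
finger_gap: 0.0853
[-7.840e-01  1.770e-01  1.536e+00 -1.000e-03  1.428e+00  1.026e+00]
```

```bash
python3 -m inch '[[[-0.07,-0.33,0,0,0,-0.1,0],[0,0,-0.6,0,0,0,0],[0,0,-0.6,0,0,0,0],[0,0,-0.6,0,0,0,0],[0,0,-0.6,0,0,0,0],[0,0,-0.6,0,0,0,0],[0,0,-0.1,0,0,0,0],[0,0,0,0,0,0,1],[0,0,0,0,0,0,1],[0,0,0,0,0,0,1],[0,0,0,0,0,0,1],[0,0,0,0,0,0,1]]]' 80; python3 -m inch '[[[0,0,0,0,0,0,1],[0,0,0,0,0,0,1]]]'
```

```text
t: 11.4
ee_pos: [0.4564, -0.3536, 0.0748]
tool_rot: [0.001, 0.992, -0.124, 0.001]
force: [-1.4, -0.4, 6.0]
finger_gap: 0.0283
t: 11.65
ee_pos: [0.4564, -0.3536, 0.0748]
tool_rot: [0.001, 0.992, -0.124, 0.001]
force: [-0.9, -0.9, 5.9]
finger_gap: 0.0284
```

```bash
python3 -m inch '[[[0,0,0.4,0,0,0,1],[0,0,0.8,0,0,0,1],[0,0,0.8,0,0,0,1],[0,0,0.8,0,0,0,1],[0,0,0.4,0,0,0,1],[0,0.3,0,0,0,0,1],[0,0.7,0,0,0,0,1],[0.1,0.7,0,-0.168,-0.645,0,1],[0.1,0.7,0,-0.168,-0.645,0,1],[0,0.7,0,-0.168,-0.645,0,1],[0,0.7,0,-0.168,-0.645,0,1],[0,0.7,0,-0.168,-0.645,0,1]]]' ; python3 -m inch '[[[0,0.7,0,0,0,0,1],[0,0.7,0,0,0,0,1],[0,0.7,0,0,0,0,1],[0,0.6,0,0,0,0,1],[0,0,0,0,0,0,1],[0,0,0,0,0,0,1]]]'; python3 - <<'E'
from rig import *
from h import *
from scipy.spatial.transform import Rotation as Ro
s=observe();print(s['qpos'].round(3),s['ee_pos'].round(4)); q=s['tool_rot'];R=Ro.from_quat(np.r_[q[1:],q[0]]).as_matrix();print(R.round(3))
a=.5;n=np.array([-np.sin(a)*.9675,np.sin(a)*.2527,np.cos(a)]);O=np.array([.5496,.0196,.075]);print("angle",np.arccos(-R[:,2]@n))
print("target pre",O+n*(.097+.0748),"mouth now",s['ee_pos']+R[:,2]*.0748)
out=[]
for k in("scene","top"):
    c=camera(k);np.savez(k+"3.npz",**c);
    cr=c["pixels"][150:290,270:430] if k=="scene" else c["pixels"][210:330,260:400]
    out.append(cv2.resize(cr,(400,350),interpolation=2))
cv2.imwrite("pics/s3.png",np.hstack(out))
E
```

```text
t: 13.15
ee_pos: [0.4646, -0.0789, 0.2607]
tool_rot: [0.031, 0.962, -0.121, 0.244]
force: [0.3, 0.6, -3.0]
finger_gap: 0.0283
t: 13.9
ee_pos: [0.4653, 0.0802, 0.262]
tool_rot: [0.032, 0.962, -0.12, 0.243]
force: [0.3, -0.1, -3.7]
finger_gap: 0.0287
[ 0.095 -0.315  2.067 -0.205  0.932  1.998] [0.4653 0.0802 0.262 ]
[[ 0.853 -0.246  0.459]
 [-0.215 -0.969 -0.121]
 [ 0.475  0.004 -0.88 ]]
angle 0.006746536826590714
target pre [0.46991156 0.04041371 0.22576868] mouth now [0.49967974 0.07118106 0.19617239]
```

View pics/s3.png

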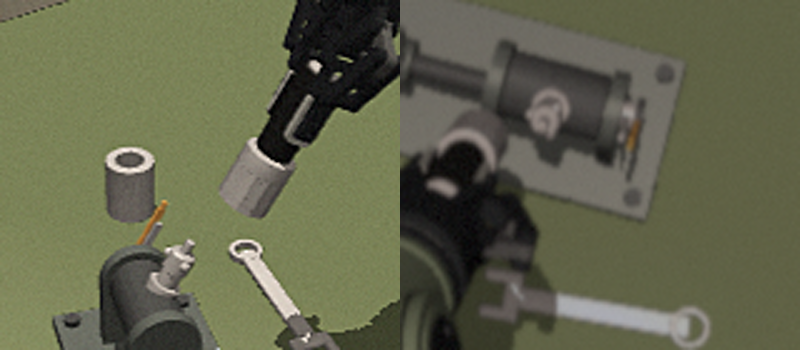

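Left half (scene): the coupler is held tilted, its nose ending at about (240,210) and roughly parallel to the nipple at (180,260). Right half (top): nose at (470,135), nipple at (548,110). I now measure the offset between coupler axis and nipple axis separately in each camera.

```bash
cat > fit.py <<'E'
from h import *
from scipy.spatial.transform import Rotation as Ro
def nose(n,c,s,a=.5):
    q=s['tool_rot'];R=Ro.from_quat(np.r_[q[1:],q[0]]).as_matrix(); T=s['ee_pos']
    W=world(c); px=c["pixels"].astype(int); L=(W-T)@R   # tool coordinates
    m=(L[...,2]>.0748-.042)&(L[...,2]<.0748-.003)&(np.hypot(L[...,0],L[...,1])<.035)&(px.sum(-1)>200)
    P=L[m]
    def res(p): return np.hypot(P[:,0]-p[0]-p[2]*(P[:,2]-.0748),P[:,1]-p[1]-p[3]*(P[:,2]-.0748))-.0205
    f=least_squares(lambda p:np.r_[res(p),np.array(p[2:])*np.sqrt(len(P))*.001/.03],[0,0,0,0],loss="soft_l1",f_scale=.001)
    p=f.x; mouth=T+R@[p[0],p[1],.0748]; ax=-R@[p[2],p[3],1]; ax/=np.linalg.norm(ax)
    pose=POSE[n]; O=fx2w(pose,[[0,-.06,.075]])[0]; fxd=fx2w((0,0,pose[2]),np.eye(3))
    nz=-np.sin(a)*fxd[0]+np.cos(a)*fxd[2]; nx=np.cos(a)*fxd[0]+np.sin(a)*fxd[2]; ny=fxd[1]
    N=np.array([nx,ny,nz]); d=N@(mouth-O-.061*nz)
    print(n,"pts",m.sum(),"in-tool off mm",(p[:2]*1000).round(1),"tilt",p[2:].round(3),"rms",np.sqrt(np.mean(res(p)**2))*1000)
    print("  mouth in nipple frame mm",(d*1000).round(1),"axis err (nx,ny)",(N[:2]@ax).round(3)); return d,N
E
python3 - <<'E'
from fit import *
from rig import observe
s=observe()
for n in("scene","top"):
    d,N=nose(n,dict(np.load(n+"3.npz")),s)
print(N)
E
```

```text
scene pts 418 in-tool off mm [-3.7  0.5] tilt [-0.     0.001] rms 1.3530821511794058
  mouth in nipple frame mm [ 2.6 34.9 75.2] axis err (nx,ny) [0.003 0.002]
top pts 127 in-tool off mm [-1.6  3. ] tilt [-0.  0.] rms 0.9994702879493301
  mouth in nipple frame mm [ 3.5 36.7 75.9] axis err (nx,ny) [0.003 0.001]
[[ 0.84909364 -0.22179075  0.47942554]
 [ 0.25272921  0.96753705  0.        ]
 [-0.46386197  0.12116484  0.87758256]]
```

```bash
python3 -m inch '[[[0.039,-0.216,0,0,0,0,1],[0.039,-0.216,-0.2,0,0,0,1],[0.039,-0.216,-0.2,0,0,0,1],[0,0,-0.21,0,0,0,1],[0,0,0,0,0,0,1],[0,0,0,0,0,0,1]]]'; python3 - <<'E'
from fit import *
from rig import *
s=observe();out=[]
for n in("scene","top"):
    c=camera(n); nose(n,c,s)
    cr=c["pixels"][190:290,300:400] if n=="scene" else c["pixels"][210:310,270:370]
    out.append(cv2.resize(cr,(400,400),interpolation=2))
cv2.imwrite("pics/s4.png",np.hstack(out))
E
```

```text
t: 14.75
ee_pos: [0.4746, 0.0412, 0.2284]
tool_rot: [0.032, 0.961, -0.12, 0.245]
force: [-0.2, -0.1, -3.5]
finger_gap: 0.0286
scene pts 368 in-tool off mm [-1.9  1.1] tilt [-0.     0.001] rms 1.5204547406931292
  mouth in nipple frame mm [ 3.4 -0.2 36.2] axis err (nx,ny) [-0.  0.]
top pts 107 in-tool off mm [-0.4  2.9] tilt [-0.001  0.   ] rms 0.796885093930414
  mouth in nipple frame mm [ 3.6  2.2 36.9] axis err (nx,ny) [ 0. -0.]
```

View pics/s4.png

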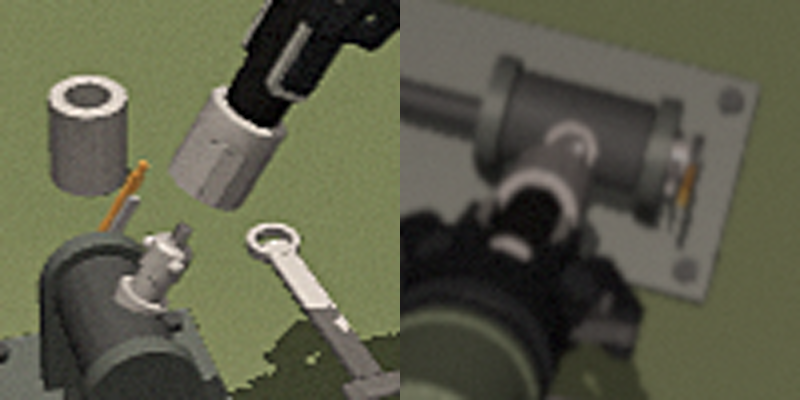

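```bash
python3 - <<'E'
from fit import *
from rig import *
s=observe(); q=s['tool_rot'];R=Ro.from_quat(np.r_[q[1:],q[0]]).as_matrix(); T=s['ee_pos']
cs=[camera("scene") for _ in range(5)]; c=cs[0]; P=np.mean([k["pixels"].astype(float) for k in cs],0)
np.savez("scene5.npz",**{**c,"pixels":P.astype(np.uint8)})
# predicted silhouette of nose cylinder for in-tool offset (ox) 
def sil(ox,oy,tx):
    th=np.linspace(0,2*np.pi,60); o=[]
    for z in(.0748-.044,.0748-.002):
        o.append(proj(c,T+np.c_[ox+tx*(z-.0748)+.0205*np.cos(th),oy+.0205*np.sin(th),np.full(60,z)]@R.T))
    return np.vstack(o)
for tx in(-.1,0,.1):
    h=cv2.convexHull(sil(-.002,.001,tx).astype(np.float32)).reshape(-1,2)
    # left/right silhouette u at rows
    v0=[212,218,224,230,236]; r=[]
    for v in v0:
        us=[]
        for i in range(len(h)):
            a,b=h[i],h[(i+1)%len(h)]
            if (a[1]-v)*(b[1]-v)<0: us.append(a[0]+(v-a[1])/(b[1]-a[1])*(b[0]-a[0]))
        r.append([round(float(min(us)),1),round(float(max(us)),1)])
    print(tx,r)
gb=P[...,1]-P[...,0]
for v in (212,218,224,230,236):
    row=gb[v,335:380]; g=row<25; i=np.where(g)[0]; i0,i1=i[0],i[-1]
    f=lambda a,b:a+(25-row[a])/(row[b]-row[a])*(b-a)
    print(v,round(335+f(i0-1,i0),1),round(335+f(i1,i1+1),1))
E
```

```text
-0.1 [[350.8, 356.3], [347.8, 366.3], [345.0, 368.4], [342.2, 365.5], [345.1, 362.5]]
0 [[354.2, 355.3], [349.4, 367.5], [345.9, 370.6], [342.3, 366.9], [345.1, 363.2]]Traceback (most recent call last):
  File "<stdin>", line 21, in <module>
ValueError: min() iterable argument is empty
```

```bash
python3 - <<'E'
from fit import *
from rig import *
s=observe(); q=s['tool_rot'];R=Ro.from_quat(np.r_[q[1:],q[0]]).as_matrix(); T=s['ee_pos']
c=dict(np.load("scene5.npz")); P=c["pixels"].astype(float); gb=P[...,1]-P[...,0]
V=[];
for v in range(212,242,2):
    row=gb[v,336:378]; i=np.where(row<25)[0]
    f=lambda a,b:a+(25-row[a])/(row[b]-row[a])*(b-a)
    V.append((v,round(336+f(i[0]-1,i[0]),1) if i[0]>0 else None,round(336+f(i[-1],i[-1]+1),1) if i[-1]<41 else None))
print(V)
th=np.linspace(0,2*np.pi,90)
def hull(ox,oy,tx,ty=0):
    o=[proj(c,T+np.c_[ox+tx*(z-.0748)+.0205*np.cos(th),oy+ty*(z-.0748)+.0205*np.sin(th),np.full(90,z)]@R.T) for z in(.0748-.046,.0748)]
    return cv2.convexHull(np.vstack(o).astype(np.float32)).reshape(-1,1,2)
E=[(a,v) for v,a,b in V if a and 218<=v<=230]+[(b,v) for v,a,b in V if b and 226<=v<=238]
res=lambda p:[cv2.pointPolygonTest(hull(p[0]/1e3,p[1]/1e3,p[2]),(float(a),float(v)),True) for a,v in E]
r=least_squares(res,[-2,1,0],diff_step=.01,x_scale=[1,1,.05]); print(r.x,np.array(r.fun).round(2))
r=least_squares(lambda p:res([p[0],p[1],0]),[-2,1],diff_step=.01); print("tx=0",r.x,np.array(r.fun).round(2))
E
```

```text
[(212, np.float64(352.7), None), (214, np.float64(351.6), np.float64(376.5)), (216, np.float64(350.2), np.float64(372.1)), (218, np.float64(349.1), np.float64(370.7)), (220, np.float64(347.8), np.float64(370.5)), (222, np.float64(346.5), np.float64(371.2)), (224, np.float64(345.5), np.float64(370.5)), (226, np.float64(344.2), np.float64(369.1)), (228, np.float64(343.1), np.float64(367.8)), (230, np.float64(342.0), np.float64(366.6)), (232, np.float64(341.5), np.float64(365.5)), (234, np.float64(342.8), np.float64(364.1)), (236, np.float64(344.2), np.float64(363.0)), (238, np.float64(346.7), np.float64(361.6)), (240, np.float64(350.1), np.float64(360.4))]
[ 2.36931427 -4.13574708  0.        ] [ 0.07 -0.02 -0.12  0.04 -0.06  0.01  0.09 -0.01  0.05  0.02 -0.1   0.04
 -0.07  0.07]
tx=0 [ 2.36157511 -4.12386161] [ 0.07 -0.02 -0.12  0.04 -0.06  0.01  0.09 -0.01  0.05  0.02 -0.1   0.04
 -0.07  0.07]
```

Tilt in hand is about zero (silhouette residual 0.1 px). The relative offset is x +3.4, y +1 mm, so I correct that and slide over the pin.

```bash
python3 -m inch '[[[-0.05,-0.004,-0.026,0,0,0,1],[0.065,-0.017,-0.125,0,0,0,1],[0.065,-0.017,-0.125,0,0,0,1],[0.065,-0.017,-0.125,0,0,0,1],[0.065,-0.017,-0.125,0,0,0,1],[0,0,0,0,0,0,1],[0,0,0,0,0,0,1]]]'; python3 - <<'E'
from fit import *
from rig import *
s=observe(); print(s["force"],s["ft_torque"])
for n in("scene","top"): nose(n,camera(n),s)
E
```

```text
t: 15.98
ee_pos: [0.4871, 0.0368, 0.1967]
tool_rot: [0.032, 0.961, -0.12, 0.245]
force: [0.9, -0.2, -3.0]
finger_gap: 0.0283
[ 0.89602415 -0.18614042 -3.03139974] [ 0.10036007  0.44354321 -0.0471321 ]
scene pts 364 in-tool off mm [-2.   1.5] tilt [-0.     0.001] rms 1.354126152115154
  mouth in nipple frame mm [-0.3 -1.8  1.9] axis err (nx,ny) [0.    0.001]
top pts 99 in-tool off mm [-0.5  3.4] tilt [-0.  0.] rms 1.058265435049263
  mouth in nipple frame mm [-0.2  0.6  2.6] axis err (nx,ny) [ 0.001 -0.   ]
```

```bash
python3 -m inch '[[[0.035,-0.009,-0.066,0,0,0,1],[0.035,-0.009,-0.066,0,0,0,1],[0.03,-0.008,-0.058,0,0,0,1],[0,0,0,0,0,0,1]]]'; python3 -c "
from rig import *
s=observe();print(s['force'],s['ft_torque'])"
```

```text
t: 16.58
ee_pos: [0.4932, 0.0352, 0.1851]
tool_rot: [0.032, 0.961, -0.12, 0.245]
force: [1.1, 0.6, -4.3]
finger_gap: 0.0283
[ 1.11348655  0.60767979 -4.25726997] [0.08030982 0.29864598 0.07037056]
```

```bash
python3 -m inch '[[[0.035,-0.009,-0.066,0,0,0,1],[0.035,-0.009,-0.066,0,0,0,1],[0,0,0,0,0,0,1]]]'; python3 -c "
from rig import *
s=observe();print(s['force'],s['ft_torque'])"
```

```text
t: 16.95
ee_pos: [0.4972, 0.0341, 0.177]
tool_rot: [0.032, 0.961, -0.12, 0.245]
force: [-2.0, -0.6, 0.0]
finger_gap: 0.0283
[-1.96553349 -0.63240915  0.01594345] [0.13165798 0.61175901 0.03742455]
```

```bash
python3 -m inch '[[[0.025,-0.0065,-0.047,0,0,0,1],[0.025,-0.0065,-0.047,0,0,0,1],[0.012,-0.003,-0.023,0,0,0,1],[0,0,0,0,0,0,1],[0,0,0,0,0,0,1]]]'; python3 - <<'E'
from fit import *
from rig import *
s=observe(); print(s["force"],s["ft_torque"],s['ee_pos'])
out=[]
for n in("scene","top"):
    c=camera(n); nose(n,c,s)
    cr=c["pixels"][190:290,300:400] if n=="scene" else c["pixels"][210:310,270:370]
    out.append(cv2.resize(cr,(400,400),interpolation=2))
cv2.imwrite("pics/s6.png",np.hstack(out))
E
```

```text
t: 17.58
ee_pos: [0.5008, 0.0332, 0.1703]
tool_rot: [0.032, 0.961, -0.12, 0.245]
force: [-4.0, 0.3, 3.7]
finger_gap: 0.0283
[-3.99821465  0.28313783  3.6939776 ] [ 0.04650847  0.8247984  -0.16729095] [0.5008182  0.03316585 0.17034239]
scene pts 349 in-tool off mm [-2.1  1.4] tilt [-0.001  0.001] rms 1.5215879150481397
  mouth in nipple frame mm [ -0.7  -1.7 -28. ] axis err (nx,ny) [0.001 0.001]
top pts 87 in-tool off mm [-0.9  3.4] tilt [-0.001  0.001] rms 0.8421083715991718
  mouth in nipple frame mm [ -0.7   0.6 -27.2] axis err (nx,ny) [0.001 0.   ]
```

View pics/s6.png

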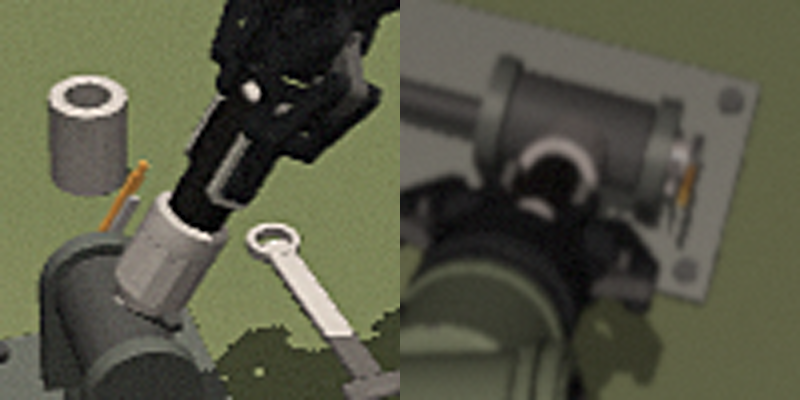

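The coupler is seated; the fin at (120,215) is still parallel to the pointer at (125,195). The force along the nipple is about 8 N, which means roughly 7.5–8.5 mm of pin travel. I add a little margin, let it settle and check the force and fin again.

```bash
python3 -m inch '[[[0.007,-0.002,-0.013,0,0,0,1],[0,0,0,0,0,0,1],[0,0,0,0,0,0,1],[0,0,0,0,0,0,1],[0,0,0,0,0,0,1]]]'; python3 - <<'E'
from fit import *
from rig import *
s=observe(); print(s["force"],abs(s["qvel"]).max())
for n in("scene","top"): nose(n,camera(n),s)
P=np.mean([camera("scene")["pixels"].astype(float) for _ in range(6)],0); gb=(P[...,1]-P[...,0])[226:252,318:344]
print([(i,round(float(np.interp(25,gb[i,13:18],np.arange(13,18))),2) if i<18 else round(float(np.interp(25,gb[i,11:16],np.arange(11,16))),2)) for i in range(14,22)])
E
```

```text
t: 18.3
ee_pos: [0.5012, 0.0331, 0.1696]
tool_rot: [0.032, 0.961, -0.12, 0.245]
force: [-5.8, 1.2, 3.9]
finger_gap: 0.0282
[-5.7584141   1.23577416  3.8774962 ] 0.0012727425764649507
scene pts 344 in-tool off mm [-2.1  1.4] tilt [-0.001  0.001] rms 1.5640182134614178
  mouth in nipple frame mm [ -0.6  -1.7 -28.8] axis err (nx,ny) [0.001 0.001]
top pts 93 in-tool off mm [-1.   3.5] tilt [-0.001  0.001] rms 0.7238609006154083
  mouth in nipple frame mm [ -0.8   0.4 -28.1] axis err (nx,ny) [0.001 0.   ]
[(14, 16.59), (15, 16.11), (16, 15.52), (17, 14.74), (18, 14.11), (19, 13.48), (20, 13.1), (21, 12.44)]
```

Fin edge has moved less than 0.1 px, the arm is at rest, and the force is about 9 N. Handing in.

```bash
python3 -c "
from rig import *
print(hand_in())"
```

```text
the job is handed in; nothing more can be done
None
```

The job is handed in, at about 19 s of the 64 s allowed. The coupler is gripped and held pressed on the nipple, which I measured in line with the pointer. `hand_in()` gave no verdict.

- **Winding:** I turned the wheel about 2.97 rad clockwise. I did it in one grasp with a pause half-way, not the several grasps the task describes, because the last joint had enough range. The nipple ended at a lean of about 0.50 rad.
- **Alignment with the pointer:** The two lean estimates did not agree exactly. Pointer readings ranged from 0.44 to 0.54 rad depending on the method. Comparing the fin's and pointer's edges directly in one picture put them within about 0.03 rad, against the 0.07 allowed. The fin moved less than 0.1 px after pressing.
- **Coupler:** I gripped it upright at 80 N, tilted it to the nipple's lean and pressed it on along the nipple's axis. The last check put the mouth 28–29 mm below the crown. It was about 0.7 mm off in x. In y the two cameras disagree, at −1.7 and +0.4 mm, still inside the 5 mm limit. The measured tilt was near zero.
- **Pin:** I had no direct reading of the pin. A spring force of about 9 N and the mouth depth both suggest it is about 9 mm in. The arm was at rest.
- **Bystanders:** I made no contact with any that I know of, but did not re-measure their positions.

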